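# Pour the sieved stones into the weighing bowl

## Robot

A 7-joint arm with a two-finger parallel gripper is mounted at the origin on the work surface. World frame = base frame: x ahead of the robot, y to its left, z up, the work surface at z = 0. Lengths are in m, angles in rad, forces in N, time in s.
With the tool pointing down it reaches from about 0.4 to 0.85 m from the base axis. Payload 10.4 kg.
Tool frame: the origin (TCP) lies at the very end of the fingers, on their centre line; the grasp point (between the pads) lies 19 mm behind it; z points along the fingers, y is the line along which they close (so a half turn about z gives the same grasp; the last joint's range is limited). The gripper opens to 87 mm and grips with 3 to 60 N. Pads are 19 mm wide; open, the fingers measure 117 mm over their backs; the gripper's body (75 mm by 190 mm) begins 51 mm behind the grasp point.
Start: joints at [-1.352, 0.332, -0.065, 1.46, 0.022, 1.35, -0.088], TCP at [0.15, 0.607, 0.192] pointing down, gripper open.
Joint ranges: [-2.6, 2.6], [-0.5, 2.12], [-1.47, 1.34], [0.16, 2.42], [-1.27, 4.41], [0.06, 2.06], [-2.6, 2.6]. Speed limits (rad/s): [2.22, 2.22, 2.79, 2.79, 3.14, 3.14, 3.14].

## Interface

Orientations are given as a unit quaternion [x, y, z, w].
In Python, from bench import status, camera, order gives the robot as it stands.
- The arm moves only by the tool jog_arm, never from a script. Its argument "plan" is a list of rows, each a list of 7 numbers: the turn, a rotation vector about the tool's x, y, z in rad, then the shift along the tool's x, y, z in mm, then the opening, from -1 (shut) to 1 (fully open). A call has 1 to 12 rows; each row is the pose to reach, as a shift and turn from the pose commanded when the call began, along the tool's axes at that moment; what a row does not reach only later rows make up. A row lasts 1/10 s, in which the tool goes at most 50 mm and 8.59 degrees, less where a joint would pass 70% of its speed; a pose out of reach is approached as far as the arm can. A call with a gripper value outside its range is refused whole. The fingers move at their own pace and stop on an object; "squeeze" is the grip in N (left out, the last holds). Time passes only in rows, so rows that repeat a pose let the fingers close. It gives the time, the measured TCP pose, the force, the opening and the grip force at its end, in the units of the state.
- status.read_state(): the state, without advancing time (a new reading comes with each control period).
- camera(name): name is "scene" or "top" or "wrist"; returns a dict with "image" (420x560x3 uint8, red, green, blue), "z_map" (420x560 float32, m along the optical axis (not along the pixel's ray), 0 where there is no reading), "fx", "fy", "cx", "cy" (pixels), "world_from_camera" (4x4, takes a point from camera to world coordinates); the wrist camera has in their place "mount" (4x4, takes a point from camera to tool coordinates, whose origin is the TCP and whose axes are the flange's). Camera axes: x right, y down, z forward; pixel columns grow to the right and rows downward; lengths in m; the calibration is good to about 2 mm. The wrist camera is an equidistant fisheye: a pixel r from the principal point sees the ray r / f radians off the axis. A picture is of the moment at which its call begins: read the wrist's pose just before it.
- order.close_job(): hands the job in; it is judged then, once.
The state is a dict: "time": time; "joint_positions": joint angles; "joint_vel": joint speeds; "joint_torque": joint torques, N m; "ee_pos": TCP position; "eef_rot": TCP orientation; "ft_force": force on the tool from outside, world axes, zero at the start; "torque": the same for the moment, N m; "width": finger opening in m; "grip_force": force on a finger pad.
Only numpy, scipy, OpenCV 4.12 (cv2) and the standard library are available. Lean on these libraries where they do the work, as an engineer would, in place of code of your own. Each camera call takes 0.05 s, during which the arm holds its last target. There are 200 camera calls.

## Task

One open metal cup in the blue basket holds the seven stones sieved out of a soil sample. Take the cup out, pour all seven stones into the white bowl standing on the balance (pour them, do not pick them with the gripper) and then set the empty cup down gently, upright, in the small steel tray. Leave the bowl where it is on the balance pan, and do not shift or knock over the other things on the bench and in the basket.

Things in the scene. Friction and masses are not known exactly. Their poses are not given: they have to be found in the camera images.
- cup: Open, round, slightly flared aluminium cup, 95 mm high, 66 mm outer diameter at the rim and 56 mm at the foot (about 63 mm wide 30 mm below the rim), wall 3 mm, floor 4 mm thick, 120 g empty. No handle. It starts upright in the basket. Origin: centre of its underside; z runs up its axis.
- stone1: Rounded grey stone, about 21 mm across, 14 g; one of seven that start heaped in the cup. Origin: its centre.
- stone2: Rounded grey stone, about 21 mm across, 14 g; one of seven that start heaped in the cup. Origin: its centre.
- stone3: Rounded grey stone, about 21 mm across, 14 g; one of seven that start heaped in the cup. Origin: its centre.
- stone4: Rounded grey stone, about 21 mm across, 14 g; one of seven that start heaped in the cup. Origin: its centre.
- stone5: Rounded grey stone, about 21 mm across, 14 g; one of seven that start heaped in the cup. Origin: its centre.
- stone6: Rounded grey stone, about 21 mm across, 14 g; one of seven that start heaped in the cup. Origin: its centre.
- stone7: Rounded grey stone, about 21 mm across, 14 g; one of seven that start heaped in the cup. Origin: its centre.
- bowl: White porcelain bowl, loose, 250 g, 62 mm high, 124 mm outer diameter at the rim, wall 5 mm; it stands on the balance pan with its rim about 124 mm above the bench. Origin: centre of its underside, z up.
- balance: White laboratory balance, fixed, 280 mm (x, front to back) by 200 mm (y) and 48 mm high, with a round steel pan of 140 mm diameter whose top is 62 mm above the bench. Origin: centre of its underside; its pan lies 50 mm towards +x from there.
- pan (a point): Centre of the top of the balance pan.
- basket: Blue open basket, fixed, 200 mm (x) by 340 mm (y), walls 55 mm high and 5 mm thick, floor 5 mm thick. Origin: centre of its underside. Cup, jar and flask stand in it in a row along y, in any order, about 105 mm apart.
- tray: Small flat steel tray, fixed, 140 mm square with a rim 12 mm high, wall 4 mm thick, floor 4 mm thick. Origin: centre of its underside. The empty cup goes here.
- jar: Amber jar with a black cap, 60 mm diameter, 85 mm high, in the basket: leave it. Origin: centre of its underside.
- flask: White plastic bottle with a white cap, 56 mm diameter, 125 mm high, in the basket: leave it. Origin: centre of its underside.
- dish: Small white porcelain dish, 90 mm diameter, 35 mm high, on the bench beyond the tray: leave it. Origin: centre of its underside.
- spatula: Steel spatula, 180 mm long, lying on the bench beyond the tray: leave it. Origin on its underside, x along its length.
Mind the look-alikes: they are no part of the job. What is shaped like the cup but purple is not meant. Leave any brown look-alike of the tray alone.

How it is judged:
On the way, in this order (a step that is already met when the one before it is completed fails the run):
1. the cup is lifted clear of the basket with all seven stones in it (height (world z) of cup above 0.08 m and distance between each of stone1, stone2, stone3, stone4, stone5, stone6, stone7 and cup below 0.1 m), for 0.1 s.
2. all seven stones lie in the bowl while the cup is still held off the bench (horizontal distance between each of stone1, stone2, stone3, stone4, stone5, stone6, stone7 and bowl below 0.058 m and z of stone1 in the frame of bowl between 0 and 0.062 m and z of stone2 in the frame of bowl between 0 and 0.062 m and z of stone3 in the frame of bowl between 0 and 0.062 m and z of stone4 in the frame of bowl between 0 and 0.062 m and z of stone5 in the frame of bowl between 0 and 0.062 m and z of stone6 in the frame of bowl between 0 and 0.062 m and z of stone7 in the frame of bowl between 0 and 0.062 m and height (world z) of cup above 0.04 m), for 0.2 s.
At the end, for the whole second after the job is handed in: All seven stones lie in the bowl (within 58 mm of its axis, below its rim); the bowl stands upright on the pan, within 30 mm of its centre; the cup stands upright (within 0.1 rad), at rest on the floor of the steel tray, its axis within 45 mm of the tray's centre (horizontal distance between each of stone1, stone2, stone3, stone4, stone5, stone6, stone7 and bowl below 0.058 m and z of stone1 in the frame of bowl between 0 and 0.062 m and z of stone2 in the frame of bowl between 0 and 0.062 m and z of stone3 in the frame of bowl between 0 and 0.062 m and z of stone4 in the frame of bowl between 0 and 0.062 m and z of stone5 in the frame of bowl between 0 and 0.062 m and z of stone6 in the frame of bowl between 0 and 0.062 m and z of stone7 in the frame of bowl between 0 and 0.062 m and angle between bowl's own z axis and vertical below 0.15 rad and horizontal distance between bowl and pan below 0.03 m and height (world z) of bowl below 0.075 m and horizontal distance between cup and tray below 0.045 m and height (world z) of cup below 0.015 m and angle between cup's own z axis and vertical below 0.1 rad and linear speed of each of cup, bowl below 0.02 m/s); the robot touches nothing.
It fails at once if the bowl is pushed more than 25 mm from where it stood (distance of bowl from where it was at the start of the episode above 0.025 m).
It fails at once if jar, flask, dish or spatula is moved more than 40 mm, or jar or flask is knocked over (distance of any of jar, flask, dish, spatula from where it was at the start of the episode above 0.04 m or angle between any of jar, flask's own z axis and vertical above 0.5 rad).
It fails at once if a stone is gripped or pushed with the fingers (over 8 N) (contact force between the fingers and stone1 above 8 N or contact force between the fingers and stone2 above 8 N or contact force between the fingers and stone3 above 8 N or contact force between the fingers and stone4 above 8 N or contact force between the fingers and stone5 above 8 N or contact force between the fingers and stone6 above 8 N or contact force between the fingers and stone7 above 8 N).
It fails at once if the cup is set down hard on the tray, or dropped on it (over 50 N) (contact force between cup and tray above 50 N).
It also fails if it takes over 69 s, if anything falls off the work surface, if the arm or the gripper's body presses on something with over 40 N, if the wrist force passes 120 N, or if a joint passes its speed limit or range.

## Working session

There is one attempt and no reset: what is moved stays moved. The work goes in short steps, Python scripts to look and compute and a tool call to move; the robot and the scene stay as the last step left them, time stands still between calls to the robot, and variables do not carry over. Pictures are saved under pics/ and viewed, at most 11 in all, crops included, and the job is handed in when it is done.

Besides the shell and the picture viewer there is one more tool, called after "Request:" by a JSON object that holds its "op" and its "data", one argument or row to a line. jog_arm: Moves the arm, as the interface text tells. Its arguments: {"type":"object","properties":{"plan":{"type":"array"},"squeeze":{"type":"number"}},"required":["plan"]}

```bash
mkdir -p pics; ls; python3 - <<'E'
from bench import status,camera,order
import cv2,numpy as np
s=status.read_state();print({k:np.round(v,3) for k,v in s.items()})
for n in("top","scene"):
    c=camera(n);cv2.imwrite(f"pics/{n}0.png",c["image"][:,:,::-1]);np.savez(f"{n}0.npz",**c)
    print(n,c["fx"],c["cx"],c["cy"],np.round(c["world_from_camera"],3).tolist())
E
```

```text
pics
{'time': np.float64(0.0), 'joint_positions': array([-1.352,  0.333, -0.065,  1.461,  0.022,  1.35 , -0.088]), 'joint_vel': array([ 0.   ,  0.002, -0.001, -0.   , -0.002, -0.001,  0.001]), 'joint_torque': array([ 0.0000e+00, -6.2326e+01,  2.5000e-02, -3.8989e+01, -6.1000e-02,
        4.0000e-02,  0.0000e+00]), 'ee_pos': array([0.15 , 0.606, 0.191]), 'eef_rot': array([ 0.121,  0.993, -0.001, -0.   ]), 'ft_force': array([-0.209, -0.437,  0.074]), 'torque': array([-0.047, -0.015, -0.021]), 'grip_force': np.float64(0.0), 'width': np.float64(0.087)}
top 505.6147373409388 289.90295799246724 209.7183060365168 [[-0.004, -0.996, 0.094, 0.334], [-1.0, 0.002, -0.022, 0.017], [0.022, -0.094, -0.995, 1.312], [0.0, 0.0, 0.0, 1.0]]
scene 475.43305437193817 280.8039336980728 201.797796241712 [[-0.878, 0.277, -0.39, 0.931], [0.478, 0.495, -0.725, 0.887], [-0.008, -0.824, -0.567, 0.759], [0.0, 0.0, 0.0, 1.0]]
```

View pics/top0.png

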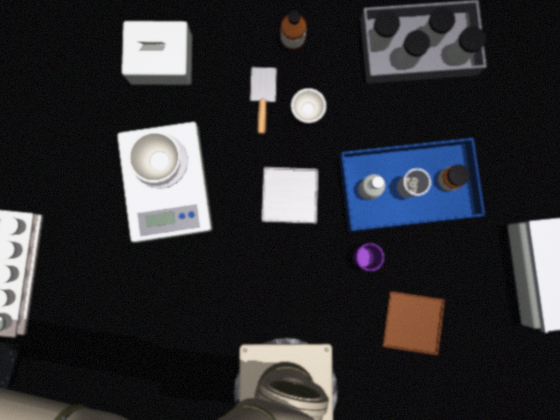

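View pics/scene0.png

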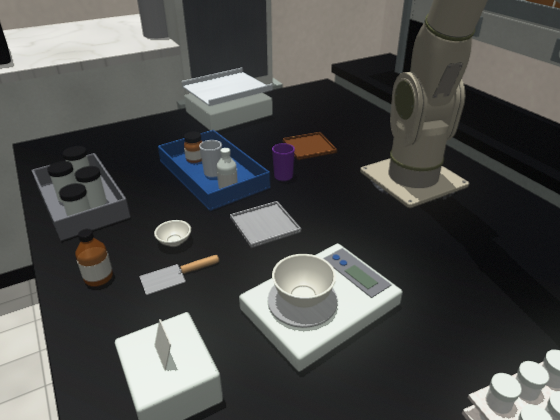

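The top view shows the cup at (416,182) in the basket between the flask (372,187) and the jar (455,178). The bowl is at (156,158), the steel tray at (290,195) and the purple decoy at (370,257). The scene view agrees with this.

```bash
cat > h.py <<'E'
import numpy as np,cv2
def pts(c):
    v,u=np.mgrid[0:420,0:560];z=c["z_map"]
    p=np.stack([(u-c["cx"])/c["fx"]*z,(v-c["cy"])/c["fy"]*z,z,np.ones_like(z)],-1)
    return (p@np.asarray(c["world_from_camera"]).T)[...,:3]
E
python3 - <<'E'
from h import *
def circ(P):
    A=np.c_[2*P[:,:2],np.ones(len(P))];s=np.linalg.lstsq(A,(P[:,:2]**2).sum(1),rcond=None)[0]
    return s[:2],np.sqrt(s[2]+s[:2]@s[:2])
for n in("top","scene"):
    c=dict(np.load(n+"0.npz"));P=pts(c);ok=c["z_map"]>0
    def near(u,v,r,lo,hi):
        vv,uu=np.mgrid[0:420,0:560]
        return P[(np.hypot(uu-u,vv-v)<r)&ok&(P[...,2]>lo)&(P[...,2]<hi)]
    T=n=="top"
    for nm,(u,v,r,lo,hi) in dict(cup=((416,182) if T else (211,150))+(18,.09,.11),bowl=((156,158) if T else (303,283))+(40,.117,.13),flask=((372,187) if T else (227,165))+(18,.11,.14),jar=((457,175)if T else (194,142))+(15,.08,.1),purple=((370,257)if T else (284,150))+(20,.085,.105)).items():
        Q=near(u,v,r,lo,hi)
        if len(Q)>5: print(n,nm,len(Q),Q.mean(0).round(3),Q.min(0).round(3),Q.max(0).round(3),circ(Q))
    if T:
        m=near(290,195,45,.002,.025);m2=m[m[:,2]>.007]
        hsv=cv2.cvtColor(c["image"],cv2.COLOR_RGB2HSV)
        mk=((hsv[...,2]>90)&(hsv[...,1]<60)).astype(np.uint8);mk[:160]=0;mk[230:]=0;mk[:,:250]=0;mk[:,330:]=0
        cc=max(cv2.findContours(mk,0,1)[0],key=cv2.contourArea);R=cv2.minAreaRect(cc);print("tray",R)
        W=np.asarray(c["world_from_camera"]);d=W[:3,:3]@np.array([(R[0][0]-c["cx"])/c["fx"],(R[0][1]-c["cy"])/c["fy"],1]);o=W[:3,3];print(o+d*(.012-o[2])/d[2])
        Q=near(416,182,16,.01,.09);print("stones",len(Q),np.percentile(Q[:,2],[5,50,95]))
        for u,v in((290,240),(190,90),(395,215),(150,215),(480,180),(345,200)):print(u,v,P[v,u])
E
```

```text
top cup 153 [ 0.518 -0.319  0.098] [ 0.485 -0.35   0.09 ] [ 0.55  -0.285  0.104] (array([ 0.5167943 , -0.31749982]), np.float64(0.031000442812398308))
top bowl 430 [0.578 0.32  0.123] [0.514 0.253 0.117] [0.636 0.375 0.13 ] (array([0.57376187, 0.31328156]), np.float64(0.058175562071837085))
top flask 107 [ 0.51  -0.215  0.129] [ 0.499 -0.229  0.11 ] [ 0.523 -0.203  0.136] (array([ 0.51069784, -0.21515367]), np.float64(0.00975592287812393))
top jar 381 [ 0.535 -0.424  0.09 ] [ 0.509 -0.452  0.08 ] [ 0.562 -0.399  0.098] (array([ 0.53537232, -0.42461932]), np.float64(0.01926363447134683))
top purple 139 [ 0.336 -0.204  0.094] [ 0.303 -0.234  0.085] [ 0.368 -0.169  0.101] (array([ 0.33530586, -0.20047715]), np.float64(0.031019090353059522))
tray ((289.4379577636719, 194.61300659179688), (55.57429885864258, 55.074668884277344), 2.2025983333587646)
[ 0.49565403 -0.0107852   0.012     ]
stones 477 [0.02109487 0.05227046 0.08591297]
290 240 [ 0.37851718 -0.01198905  0.0030354 ]
190 90 [ 0.77905734  0.25294546 -0.00547546]
395 215 [ 0.44234997 -0.28501408  0.00914294]
150 215 [0.43984503 0.3
[... 167 characters left out ...]
09 ] [ 0.551 -0.202  0.11 ] (array([ 0.51456214, -0.27910525]), np.float64(0.05544220201036764))
scene bowl 648 [0.572 0.309 0.123] [0.512 0.251 0.117] [0.635 0.374 0.127] (array([0.57485585, 0.31350247]), np.float64(0.05832302269703854))
scene flask 88 [ 0.515 -0.212  0.125] [ 0.5   -0.231  0.11 ] [ 0.526 -0.203  0.134] (array([ 0.51343169, -0.21594   ]), np.float64(0.010386505459694556))
scene jar 236 [ 0.538 -0.392  0.09 ] [ 0.512 -0.455  0.08 ] [ 0.564 -0.296  0.1  ] (array([ 0.55072528, -0.37727898]), np.float64(0.050355512313957025))
scene purple 170 [ 0.337 -0.203  0.092] [ 0.305 -0.238  0.085] [ 0.37  -0.169  0.101] (array([ 0.33694557, -0.20257605]), np.float64(0.03097567600806407))
```

```bash
cat >> h.py <<'E'
from bench import status
from scipy.spatial.transform import Rotation as R
def tool(th,az,roll=0):
    """tool tilted th deg from down towards azimuth az, tool y to the right, then rolled about tool z"""
    t,a=np.radians([th,az]);z=np.array([np.sin(t)*np.cos(a),np.sin(t)*np.sin(a),-np.cos(t)])
    y=np.array([np.sin(a),-np.cos(a),0]);return R.from_matrix(np.c_[np.cross(y,z),y,z])*R.from_rotvec([0,0,np.radians(roll)])
def rel(tcp,Rt,src=None):
    s=status.read_state();p0,R0=src or (np.array(s["ee_pos"]),R.from_quat(s["eef_rot"]))
    print("turn",(R0.inv()*Rt).as_rotvec().round(3),"shift",(R0.inv().apply(np.asarray(tcp)-p0)*1000).round(1))
def st():
    s=status.read_state();print({k:np.round(s[k],3) for k in("time","joint_positions","ee_pos","eef_rot","ft_force","width","grip_force")})
E
python3 - <<'E'
from h import *
c=dict(np.load("scene0.npz"));P=pts(c);v,u=np.mgrid[0:420,0:560]
F=P[(np.hypot(u-227,v-172)<30)&(c["z_map"]>0)];r=np.hypot(F[:,0]-.512,F[:,1]+.2155)
for z in np.arange(.05,.135,.01):
    q=r[(abs(F[:,2]-z)<.005)&(r<.032)];print(round(z,2),len(q),q.max() if len(q) else 0)
rel([.52,.12,.32],tool(0,-10))
R0=tool(0,0)
th,az=60,3;Rt=tool(th,az);z=Rt.apply([0,0,1]);g=np.array([.517,-.3175,.070])
print("grasp tcp",g+.019*z,"pre",g+.019*z-.13*z)
E
```

```text
0.05 61 0.030073325594160424
0.06 62 0.029879473182717376
0.07 57 0.031393763735237924
0.08 69 0.03092506324646906
0.09 84 0.029848123067477635
0.1 67 0.022691630460250047
0.11 31 0.016836284311514325
0.12 27 0.014663880799929753
0.13 50 0.016575519366135463
turn [0.000e+00 2.000e-03 3.074e+00] shift [-476.1 -383.8 -128. ]
grasp tcp [ 0.53343193 -0.31663884  0.0605    ] pre [ 0.42100292 -0.32253099  0.1255    ]
```

Request:
{"op": "jog_arm", "data": {
  "plan": [
    [0,0,0.1,0,0,-50,1],
    [0,0,0.25,0,0,-100,1],
    [0,0,0.4,0,0,-130,1],
    [0,0,0.5,0,-50,-130,1],
    [0,0,0.6,0,-100,-130,1]
  ]
}}

```text
time: 0.6
ee_pos: [0.1255, 0.5096, 0.3216]
eef_rot: [0.411, 0.912, -0.0, 0.0]
ft_force: [-0.1, -0.2, 0.3]
width: 0.0866
grip_force: 0.0
```

```bash
python3 - <<'E'
from h import *
st();rel([.42,.15,.34],tool(20,20))
E
```

```text
{'time': np.float64(0.6), 'joint_positions': array([-1.414,  0.074, -0.003,  1.501,  0.   ,  1.568, -0.692]), 'ee_pos': array([0.126, 0.51 , 0.322]), 'eef_rot': array([ 0.411,  0.912, -0.   ,  0.   ]), 'ft_force': array([-0.097, -0.16 ,  0.266]), 'width': np.float64(0.087), 'grip_force': np.float64(0.0)}
turn [-0.339  0.231  1.924] shift [-464.4  -17.9  -18.3]
```

Request:
{"op": "jog_arm", "data": {
  "plan": [
    [-0.03,0.02,0.15,-40,-2,-2,1],
    [-0.05,0.04,0.3,-80,-3,-3,1],
    [-0.08,0.06,0.45,-120,-5,-5,1],
    [-0.11,0.08,0.6,-160,-6,-6,1],
    [-0.13,0.1,0.75,-200,-8,-8,1],
    [-0.16,0.11,0.9,-245,-9,-9,1],
    [-0.18,0.12,1.05,-285,-11,-11,1],
    [-0.21,0.14,1.2,-320,-12,-12,1],
    [-0.24,0.16,1.35,-355,-14,-14,1],
    [-0.27,0.18,1.5,-390,-15,-15,1],
    [-0.3,0.2,1.65,-425,-17,-17,1],
    [-0.32,0.22,1.8,-464,-18,-18,1]
  ]
}}

```text
time: 1.8
ee_pos: [0.4217, 0.1504, 0.3402]
eef_rot: [0.953, 0.252, 0.163, -0.03]
ft_force: [0.1, -0.1, 0.4]
width: 0.0867
grip_force: 0.0
```

```bash
python3 - <<'E'
from h import *
st()
Rt=tool(60,3);z=Rt.apply([0,0,1]);g=np.array([.517,-.3175,.070]);rel(g+.019*z-.13*z+[0,0,.08],Rt);rel([.42,-.1,.28],tool(45,5))
E
```

```text
{'time': np.float64(1.8), 'joint_positions': array([-0.856, -0.44 ,  0.273,  1.914,  0.169,  1.323, -1.657]), 'ee_pos': array([0.422, 0.15 , 0.34 ]), 'eef_rot': array([ 0.953,  0.252,  0.163, -0.03 ]), 'ft_force': array([ 0.107, -0.055,  0.437]), 'width': np.float64(0.087), 'grip_force': np.float64(0.0)}
turn [-0.279  0.696  0.379] shift [-267.5  408.1   61.3]
turn [-0.206  0.44   0.378] shift [-139.1  215.7   21.6]
```

Request:
{"op": "jog_arm", "data": {
  "plan": [
    [-0.03,0.06,0.05,-17,27,3,1],
    [-0.05,0.11,0.1,-35,54,5,1],
    [-0.08,0.17,0.14,-52,81,8,1],
    [-0.1,0.22,0.19,-70,108,11,1],
    [-0.13,0.28,0.24,-87,135,13,1],
    [-0.15,0.33,0.28,-104,162,16,1],
    [-0.18,0.39,0.33,-122,189,19,1],
    [-0.21,0.44,0.38,-139,216,22,1],
    [-0.22,0.5,0.38,-171,264,32,1],
    [-0.24,0.57,0.38,-203,312,42,1],
    [-0.26,0.63,0.38,-235,360,51,1],
    [-0.28,0.7,0.38,-268,408,61,1]
  ]
}}

```text
time: 3.0
ee_pos: [0.4872, -0.0206, 0.2276]
eef_rot: [0.93, 0.098, 0.351, -0.049]
ft_force: [-0.7, -3.7, 2.1]
width: 0.0869
grip_force: 0.0
```

```bash
python3 - <<'E'
from h import *
from bench import camera
st()
Rt=tool(60,3);z=Rt.apply([0,0,1]);g=np.array([.517,-.3175,.070]);rel(g+.019*z-.13*z,Rt);rel(g+.019*z,Rt)
c=camera("top");cv2.imwrite("pics/top1.png",c["image"][:,:,::-1])
E
```

```text
{'time': np.float64(3.0), 'joint_positions': array([ 0.431, -0.5  , -0.208,  2.354, -0.643,  0.699, -0.768]), 'ee_pos': array([ 0.487, -0.021,  0.228]), 'eef_rot': array([ 0.93 ,  0.098,  0.351, -0.049]), 'ft_force': array([-0.743, -3.68 ,  2.066]), 'width': np.float64(0.087), 'grip_force': np.float64(0.0)}
turn [-0.144  0.323  0.088] shift [-160.9  282.6  -14.7]
turn [-0.144  0.323  0.088] shift [-120.7  302.7  107.3]
```

View pics/top1.png

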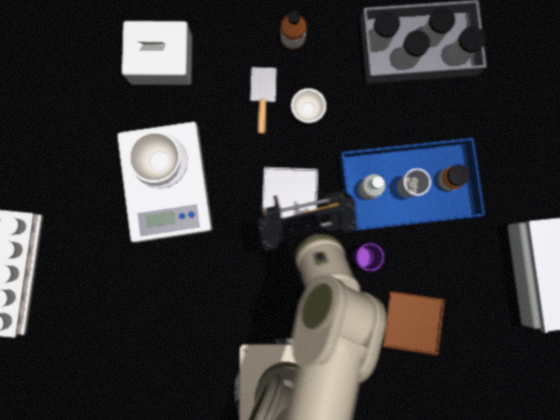

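The top view shows the gripper over the tray at about (305,215). The arm has stalled because j2 is at its limit of -0.5. The cup, flask and jar haven't moved. I'll fit a simple arm model to check which poses are reachable.

```bash
cat > k.py <<'E'
from h import *
import itertools
from scipy.optimize import least_squares
lo=np.array([-2.6,-.5,-1.47,.16,-1.27,.06,-2.6]);hi=np.array([2.6,2.12,1.34,2.42,4.41,2.06,2.6])
def fk(q,sg,L):
    r=R.identity();p=np.array([0,0,L[0]]);k=0
    for i in range(7):
        if i%2==0: r=r*R.from_rotvec([0,0,sg[i//2]*q[i]+(L[4] if i==6 else 0)])
        else:
            r=r*R.from_rotvec([0,q[i],0])
        if i in(2,4,6):p=p+r.apply([0,0,L[(1,2,3)[i//2-1]]])
    return p,r
D=[([-1.352,.333,-.065,1.461,.022,1.35,-.088],[.15,.606,.191],[.121,.993,-.001,0]),
([-1.414,.074,-.003,1.501,0,1.568,-.692],[.1255,.5096,.3216],[.411,.912,0,0]),
([-.856,-.44,.273,1.914,.169,1.323,-1.657],[.4217,.1504,.3402],[.953,.252,.163,-.03]),
([.431,-.5,-.208,2.354,-.643,.699,-.768],[.4872,-.0206,.2276],[.93,.098,.351,-.049])]
def fit():
    best=None
    for sg in itertools.product((1,-1),repeat=4):
        def f(L):
            e=[]
            for q,p,o in D:
                P,r=fk(q,sg,L);e+=list(P-p)+list(.3*(r.inv()*R.from_quat(o)).as_rotvec())
            return e
        for off in(0,1.57,3.14):
            s=least_squares(f,[.36,.44,.49,.48,off])
            if best is None or s.cost<best[0]:best=(s.cost,sg,s.x)
    return best
def ik(tcp,Rt,sg,L,seeds=12,q0=None):
    rng=np.random.default_rng(0);out=None
    for i in range(seeds):
        x0=q0 if (i==0 and q0 is not None) else rng.uniform(lo,hi)
        def f(q):
            P,r=fk(q,sg,L);return np.r_[(P-tcp)*10,(r.inv()*Rt).as_rotvec()*3,.002*(q-(q0 if q0 is not None else q))]
        s=least_squares(f,np.clip(x0,lo+.01,hi-.01),bounds=(lo+.01,hi-.01))
        if out is None or s.cost<out[0]:out=(s.cost,s.x)
    P,r=fk(out[1],sg,L);return np.linalg.norm(P-tcp)*1000,np.degrees((r.inv()*Rt).magnitude()),out[1].round(2)
E
python3 - <<'E'
from k import *
c,sg,L=fit();print(c,sg,L)
q=np.array(D[3][0]);g=np.array([.517,-.3175,.070])
for th in(35,45,55,60):
  for az in(-15,3,15):
    Rt=tool(th,az);z=Rt.apply([0,0,1]);print(th,az,[ik(g+.019*z-b*z,Rt,sg,L,6,q) for b in(0,.13)])
E
```

```text
0.003913463201165616 (-1, -1, -1, -1) [0.23990371 0.42002323 0.49732292 0.33301955 1.57167741]
35 -15 [(np.float64(0.00013708187566163437), np.float64(3.073494351018563e-05), array([ 0.68,  0.15, -0.01,  2.14, -0.7 ,  0.36, -0.57])), (np.float64(4.750967846154922e-05), np.float64(8.896785985120653e-06), array([ 0.71, -0.18,  0.03,  2.21, -0.47,  0.61, -0.77]))]
35 3 [(np.float64(0.00017934717596982213), np.float64(6.173854139881553e-05), array([ 0.8 ,  0.22, -0.04,  2.06, -0.84,  0.59, -0.1 ])), (np.float64(0.00012883850224294088), np.float64(4.064117254152766e-05), array([ 0.75, -0.05,  0.15,  2.09, -0.67,  0.84, -0.23]))]
35 15 [(np.float64(0.00017178089269293087), np.float64(6.115850328572673e-05), array([ 0.86,  0.28, -0.05,  1.98, -0.81,  0.74,  0.08])), (np.float64(0.0001517668172463164), np.float64(5.123927627565852e-05), array([ 0.83,  0.06,  0.13,  1.98, -0.71,  0.99,  0.02]))]
45 -15 [(np.float64(0.001449974857490308), np.float64(0.0007571048795677541), array([ 1.66,  0.25, -0.99,  2.25, -1.26,  0.14,  0.13])), (np.float64(0.00020306266093996566), np.float64(6.2812569771140
[... 1479 characters left out ...]
63, 0.22, 0.15, 2.36, 3.99, 0.62, 1.07])), (np.float64(34.201026072547606), np.float64(6.703166738209564), array([-0.25, -0.3 ,  1.22,  2.41, -1.26,  0.46,  0.34]))]
60 3 [(np.float64(0.0002666347684781947), np.float64(0.00013177997062476334), array([ 2.13,  0.98, -1.33,  2.22, -0.29,  0.12, -0.02])), (np.float64(0.0014351702064985604), np.float64(0.00041035108127041926), array([ 2.44,  0.21, -1.28,  2.34, -1.26,  0.82,  0.64]))]
60 15 [(np.float64(0.0004039998401469412), np.float64(0.0002254035298111277), array([ 1.57,  0.49, -0.62,  2.09, -1.26,  0.76,  0.76])), (np.float64(0.0002461908381306027), np.float64(9.061358938634752e-05), array([ 1.11,  0.23,  0.13,  2.14, -1.26,  1.18,  0.72]))]
```

```bash
cat > k2.py <<'E'
from k import *
SG=(-1,-1,-1,-1)
def fk(q,sg,L):  # with x offsets at joints 4 and 6
    rz=lambda a:R.from_rotvec([0,0,a]);ry=lambda a:R.from_rotvec([0,a,0])
    r=rz(sg[0]*q[0]);p=np.array([0,0,L[0]]);p=p+r.apply([L[7],0,0]);r=r*ry(q[1])*rz(sg[1]*q[2]);p=p+r.apply([L[5],L[8],L[1]])
    r=r*ry(q[3]);r=r*rz(sg[2]*q[4]);p=p+r.apply([L[6],L[9],L[2]]);r=r*ry(q[5])*rz(sg[3]*q[6]+L[4]);return p+r.apply([0,0,L[3]]),r
import k;k.fk=fk
def fit2(D):
    best=None
    for sg in itertools.product((1,-1),repeat=4):
        def f(L):
            e=[]
            for q,p,o in D:
                P,r=fk(q,sg,L);e+=list(P-p)+list(.3*(r.inv()*R.from_quat(o)).as_rotvec())
            return e+list(1e-3*np.array(L[5:]))
        s=least_squares(f,[.36,.44,.49,.4,1.57,0,0,0,0,0])
        if best is None or s.cost<best[0]:best=(s.cost,sg,s.x,np.round(f(s.x),3))
    return best
E
python3 - <<'E'
from k2 import *
b=fit2(D);print(b[0],b[1],b[2].round(3));print(b[3][:24].reshape(-1,6))
E
```

```text
4.791172362097174e-06 (-1, -1, -1, -1) [ 0.266  0.438  0.491  0.369  1.572  0.002  0.01   0.    -0.041 -0.006]
[[-0.    -0.001  0.     0.     0.     0.   ]
 [ 0.001  0.002 -0.    -0.     0.     0.   ]
 [-0.001 -0.001  0.     0.    -0.    -0.   ]
 [ 0.001 -0.    -0.    -0.    -0.    -0.   ]]
```

```bash
cat >> k2.py <<'E'
L2=np.array([.266,.438,.491,.369,1.572,.002,.010,0,-.041,-.006])
def fastik(tcp,Rt,q0):
    def f(q):
        P,r=fk(q,SG,L2);return np.r_[(P-tcp)*10,(r.inv()*Rt).as_rotvec()*3,.003*(q-q0)]
    s=least_squares(f,np.clip(q0,lo+.05,hi-.05),bounds=(lo+.04,hi-.04),max_nfev=40)
    P,r=fk(s.x,SG,L2);return np.linalg.norm(P-tcp)*1000,np.degrees((r.inv()*Rt).magnitude()),s.x
E
cat > s.py <<'E'
from k2 import *
q=np.array(D[3][0]);q[1]=-.2
g=np.array([.517,-.3175,.070]);bowl=np.array([.5745,.3135,.124]);d=.030
for thg,azg in((45,3),(50,8),(55,10)):
    Rg=tool(thg,azg);z=Rg.apply([0,0,1])
    for b in(.13,0):
        e=fastik(g+.019*z-b*z,Rg,q);print("grasp",thg,azg,b,np.round(e[:2],2),e[2].round(2))
    qg=e[2];ct=Rg.inv().apply([0,0,1]);res=[]
    qs=qg.copy();qs[0]-=1.1
    for th in range(40,96,10):
      for az in range(-30,101,10):
        for roll in list(range(-190,-70,15))+list(range(80,190,15)):
          Rp=tool(th,az,roll);c=Rp.apply(ct);tilt=np.degrees(np.arccos(c[2]))
          if not 112<tilt<124:continue
          dn=np.array([0,0,-1.])+c*c[2];dn/=np.linalg.norm(dn)
          lip=d*c+.033*dn; h=np.r_[c[:2],0]/np.hypot(*c[:2])
          G=bowl-np.r_[(lip+.020*h)[:2],0];G[2]=.124+.04-lip[2]   # lip 40 mm over the rim
          B=np.array([[x,y,-s] for x in np.linspace(-.0375,.0375,5) for y in np.linspace(-.095,.095,9) for s in(.051,.08,.12,.16)])
          F=np.array([[x,y,s] for x in(-.011,.011) for y in(-.058,.058) for s in(-.05,-.02,0,.019)])
          W=Rp.apply(np.r_[B,F])+G; inb=np.hypot(*(W-bowl)[:,:2].T)<.078
          low=max(0,.124+.015-W[inb,2].min()) if inb.any() else 0
          low=max(low,.085-W[:,2].min()); G[2]+=low
          # stone stream vs body: body points under lip
          S=G+lip; col=(W[:,2]<S[2]-.01)&(np.hypot(*(W-(S+.01*h))[:,:2].T)<.03)
          if col.any():continue
          tcp=G+.019*Rp.apply([0,0,1])
          res.append((low,th,az,roll,tilt,tcp,Rp))
    res.sort(key=lambda r:r[0]);n=0
    for r in res[:150]:
        e=fastik(r[5],r[6],qs)
        if e[0]<2 and e[1]<1:
            print("low",round(r[0],3),r[1:4],round(r[4]),r[5].round(3),e[2].round(2));n+=1
            if n>7:break
E
time timeout 500 python3 s.py
```

```text
grasp 45 3 0.13 [0. 0.] [ 0.78 -0.04  0.2   2.23 -1.02  0.79  0.17]
grasp 45 3 0 [0. 0.] [ 1.21  0.25 -0.43  2.18 -1.23  0.5   0.36]
low 0 (70, -30, -190) 114 [0.621 0.292 0.2  ] [-0.93  0.47 -0.15  1.85  1.35  1.4  -0.55]
low 0 (70, -30, -175) 115 [0.618 0.286 0.2  ] [-1.39  0.5   0.39  1.86  1.17  1.21 -0.77]
low 0 (70, -30, -160) 112 [0.615 0.28  0.199] [-0.97  0.44 -0.11  1.88  1.34  1.38 -1.08]
low 0 (70, -30, 170) 114 [0.621 0.292 0.2  ] [-0.93  0.47 -0.15  1.85  1.35  1.4  -0.55]
low 0 (70, -30, 185) 115 [0.618 0.286 0.2  ] [-1.39  0.5   0.39  1.86  1.17  1.21 -0.77]
low 0 (70, -20, -190) 114 [0.624 0.3   0.2  ] [-0.76  0.38 -0.33  1.99  1.51  1.3  -0.56]
low 0 (70, -20, -175) 115 [0.622 0.294 0.2  ] [-1.17  0.37  0.14  2.    1.41  1.17 -0.83]
low 0 (70, -20, -160) 112 [0.62  0.287 0.199] [-1.33  0.39  0.32  2.02  1.37  1.11 -1.09]
grasp 50 8 0.13 [0. 0.] [ 0.92  0.06  0.18  2.21 -1.16  0.92  0.44]
grasp 50 8 0 [0. 0.] [ 1.5   0.36 -0.67  2.16 -1.23  0.55  0.53]
low 0 (70, -30, -190) 119 [0.618 0.294 0.201] [-1.19  0.48  0.15  1.85  1.25  1.3  -0.53]
low 0 (70, -30, -175) 120 
[... 794 characters left out ...]
 -0.22  1.81  1.21  1.31 -0.4 ]
low 0 (60, -30, -175) 115 [0.616 0.286 0.197] [-0.59  0.4  -0.49  1.84  1.29  1.38 -0.68]
low 0 (60, -30, -160) 112 [0.612 0.279 0.196] [-0.64  0.38 -0.43  1.86  1.27  1.36 -0.95]
low 0 (60, -30, 170) 114 [0.62  0.293 0.197] [-0.83  0.39 -0.22  1.81  1.21  1.31 -0.4 ]
low 0 (60, -30, 185) 115 [0.616 0.286 0.197] [-0.59  0.4  -0.49  1.84  1.29  1.38 -0.68]
low 0 (60, -20, -190) 114 [0.623 0.301 0.197] [-0.56  0.32 -0.51  1.94  1.36  1.22 -0.38]
low 0 (60, -20, -175) 115 [0.62  0.294 0.197] [-0.56  0.31 -0.5   1.96  1.36  1.21 -0.64]
low 0 (60, -20, -160) 112 [0.618 0.286 0.196] [-0.37  0.32 -0.7   1.98  1.4   1.25 -0.91]
real	0m4.548s
user	0m5.035s
sys	0m0.169s
```

```bash
cat > s2.py <<'E'
from k2 import *
q=np.array(D[3][0]);q[1]=-.2
g=np.array([.517,-.3175,.070]);bowl=np.array([.5745,.3135,.124]);d=.030
B=np.array([[x,y,-s] for x in np.linspace(-.0375,.0375,5) for y in np.linspace(-.095,.095,9) for s in(.051,.08,.12,.16)])
F=np.array([[x,y,s] for x in(-.011,.011) for y in(-.058,.058) for s in(-.05,-.02,0,.019)])
def pose(Rp,ct,extra=0):
    c=Rp.apply(ct);dn=np.array([0,0,-1.])+c*c[2];dn/=max(np.linalg.norm(dn),1e-6)
    h=np.r_[c[:2],0]/max(np.hypot(*c[:2]),1e-6);lip=d*c+.033*dn
    G=bowl-np.r_[(lip+.02*h)[:2],0];G[2]=.164-lip[2]+extra
    W=Rp.apply(np.r_[B,F])+G;inb=np.hypot(*(W-bowl)[:,:2].T)<.078
    low=max(0,.139-W[inb,2].min()) if inb.any() else 0
    low=max(low,.085-W[:,2].min());S=G+lip
    col=((W[:,2]<S[2]-.01)&(np.hypot(*(W-(S+.01*h))[:,:2].T)<.03)).any()
    return G,np.degrees(np.arccos(c[2])),low,col
def run(thg,azg,azp,thp,final,N=12,verbose=False):
    Rg=tool(thg,azg);ct=Rg.inv().apply([0,0,1]);z=Rg.apply([0,0,1])
    e=fastik(g+.019*z,Rg,q);e=fastik(g+.019*z+[0,0,.15],Rg,e[2]);qc=e[2];bad=e[0]
    p0=g+[0,0,.15]
    P=[tool(thg+(thp-thg)*min(1,s*1.5),azp,final*s) for s in np.linspace(0,1,N)]
    X=[pose(r,ct) for r in P];low=max(x[2] for x in X);col=any(x[3] for x in X if x[1]>75)
    p1=X[0][0]+[0,0,low]
    for s in np.linspace(.1,1,10):
        Rt=tool(thg,azg+(azp-azg)*s);p=p0+(p1-p0)*s;a=np.arctan2(p0[1],p0[0])*(1-s)+np.arctan2(p1[1],p1[0])*s
        rr=np.hypot(*p0[:2])*(1-s)+np.hypot(*p1[:2])*s;p=np.array([rr*np.cos(a),rr*np.sin(a),p[2]])
        e=fastik(p+.019*Rt.apply([0,0,1]),Rt,qc);qc=e[2];bad=max(bad,e[0])
    for r,x in zip(P,X):
        e=fastik(x[0]+[0,0,low]+.019*r.apply([0,0,1]),r,qc);qc=e[2];bad=max(bad,e[0],e[1]*3)
    return bad,low,col,X[-1][1],qc
if __name__=="__main__":
  out=[]
  for thg,azg in((45,3),(50,8)):
    for azp in(-20,0,20,40,60,80):
      for thp in(60,70,80):
        for f in(-180,-150,-120,120,150):
            Rg=tool(thg,azg);t=pose(tool(thp,azp,f),Rg.inv().apply([0,0,1]))[1]
            if not 110<t<135:continue
            r=run(thg,azg,azp,thp,f)
            if r[0]<15:out.append((r[0],r[1],r[2],r[3],thg,azg,azp,thp,f,r[4].round(2)))
  out.sort(key=lambda r:(r[2],r[1]+r[0]/100))
  for o in out[:20]:print(*[round(float(x),2) for x in o[:4]],o[4:9],o[9])
E
time timeout 570 python3 s2.py
```

```text
0.0 0.03 0.0 113.8 (50, 8, 80, 70, 150) [ 0.63  0.41 -0.85  1.95 -1.22  0.91 -2.08]
6.2 0.03 0.0 113.8 (50, 8, 80, 70, -150) [ 0.96  0.89 -1.43  1.84 -0.39  0.65  2.56]
9.35 0.03 0.0 115.0 (45, 3, 20, 70, -180) [ 0.51  0.06 -1.27  2.35  2.36  0.59 -0.96]
14.28 0.03 0.0 113.8 (50, 8, 60, 70, 150) [ 1.05  0.57 -1.43  2.11 -1.23  0.37 -2.15]
0.0 0.04 1.0 118.7 (45, 3, 80, 80, 150) [ 0.82  0.63 -1.05  1.98 -1.23  0.86 -1.93]
0.0 0.04 1.0 122.8 (50, 8, 80, 80, 150) [ 0.83  0.62 -1.05  1.98 -1.23  0.88 -1.93]s2.py:14: RuntimeWarning: invalid value encountered in arccos
  return G,np.degrees(np.arccos(c[2])),low,col

real	0m58.248s
user	0m58.590s
sys	0m0.202s
```

```bash
cat > w.py <<'E'
from k2 import *
def way(W,steps=8):
    s=status.read_state();q=np.array(s["joint_positions"]);p0=np.array(s["ee_pos"]);R0=R.from_quat(s["eef_rot"]);pc,Rc=p0,R0
    print("start",p0.round(3),q.round(2))
    for p,Rt in W:
        p=np.array(p);dr=(Rc.inv()*Rt).as_rotvec();m=0
        for k in np.linspace(1/steps,1,steps):
            e=fastik(pc+(p-pc)*k,Rc*R.from_rotvec(dr*k),q);m=max(m,e[0]+e[1]);q=e[2]
        print("row",(R0.inv()*Rt).as_rotvec().round(3).tolist(),(R0.inv().apply(p-p0)*1000).round(0).tolist(),"| d",int(np.linalg.norm(p-pc)*1000),int(np.degrees(np.linalg.norm(dr))),"err",round(m,2),q.round(2))
        pc,Rc=p,Rt
E
python3 - <<'E'
from w import *
Rg=tool(50,8);z=Rg.apply([0,0,1]);g=np.array([.517,-.3175,.07])+.019*z
print(g)
way([([.50,-.2,.25],tool(35,8)),(g-.12*z+[0,0,.05],tool(45,8)),(g-.12*z,Rg),(g-.03*z,Rg),(g,Rg)])
E
```

```text
[ 0.5314132  -0.31547436  0.05778704]
start [ 0.486 -0.026  0.225] [ 0.4  -0.5  -0.16  2.36 -0.64  0.69 -0.77]
row [-0.071, -0.12, 0.035] [4.0, 173.0, -38.0] | d 176 8 err 2.13 [ 0.51 -0.24  0.04  2.08 -0.48  0.87 -0.65]
row [-0.073, 0.055, 0.029] [-101.0, 288.0, -49.0] | d 155 9 err 0.0 [ 0.62 -0.04  0.39  2.13 -0.93  0.91  0.13]
row [-0.075, 0.142, 0.026] [-134.0, 289.0, -12.0] | d 49 4 err 0.0 [ 0.66  0.09  0.42  2.21 -1.2   0.92  0.46]
row [-0.075, 0.142, 0.026] [-121.0, 296.0, 77.0] | d 89 0 err 0.0 [ 1.45  0.27 -0.56  2.18 -1.23  0.64  0.51]
row [-0.075, 0.142, 0.026] [-117.0, 298.0, 106.0] | d 30 0 err 0.0 [ 1.5   0.36 -0.67  2.16 -1.23  0.55  0.53]
```

```bash
python3 - <<'E' 2>/dev/null
from w import *
import s2
for thg,azg in((45,8),(45,15),(48,15),(50,15)):
    Rg=tool(thg,azg);z=Rg.apply([0,0,1]);g=np.array([.517,-.3175,.07])+.019*z
    print(thg,azg);way([([.50,-.2,.25],tool(35,8)),(g-.12*z+[0,0,.05],tool(45,azg)),(g-.12*z,Rg),(g,Rg)],5)
    for azp in(80,95,110):
        for thp in(70,75,80):
            for f in(150,165,180):
                r=s2.run(thg,azg,azp,thp,f,8)
                if r[0]<5:print(azp,thp,f,np.round(r[:4],3),r[4].round(2))
E
```

```text
45 8
start [ 0.486 -0.026  0.225] [ 0.4  -0.5  -0.16  2.36 -0.64  0.69 -0.77]
row [-0.071, -0.12, 0.035] [4.0, 173.0, -38.0] | d 176 8 err 0.0 [ 0.53 -0.24  0.02  2.08 -0.49  0.88 -0.64]
row [-0.073, 0.055, 0.029] [-92.0, 288.0, -50.0] | d 150 9 err 0.0 [ 0.64 -0.04  0.36  2.12 -0.92  0.91  0.11]
row [-0.073, 0.055, 0.029] [-125.0, 290.0, -13.0] | d 49 0 err 0.0 [ 0.65  0.05  0.36  2.17 -1.04  0.87  0.26]
row [-0.073, 0.055, 0.029] [-119.0, 298.0, 107.0] | d 120 0 err 0.0 [ 0.97  0.27 -0.14  2.13 -1.23  0.63  0.41]
80 70 150 [5.00000e-03 3.20000e-02 0.00000e+00 1.09487e+02] [ 0.62  0.42 -0.84  1.95 -1.23  0.9  -2.07]
80 70 165 [8.00000e-03 3.10000e-02 1.00000e+00 1.13577e+02] [ 0.59  0.43 -0.81  1.93 -1.23  0.91 -2.34]
80 70 180 [4.268e+00 3.100e-02 0.000e+00 1.150e+02] [ 0.6   0.45 -0.82  1.93 -1.23  0.9  -2.56]
80 75 150 [1.0000e-03 3.5000e-02 0.0000e+00 1.1411e+02] [ 0.74  0.52 -0.97  1.97 -1.23  0.88 -2.  ]
80 75 165 [8.00000e-03 3.20000e-02 1.00000e+00 1.18472e+02] [ 0.72  0.53 -0.94  1.95 -1.23  0.89 -2.26]
80 75 180 [4.0e-03 3.1e-02 0.0e+00 1.2e+02] [ 0.69  0.53 -0.91  1.93 -1
[... 11057 characters left out ...]
55 -2.31]
110 70 180 [7.0e-03 3.2e-02 0.0e+00 1.2e+02] [-0.08  0.63 -0.03  1.48 -1.13  1.59 -2.56]
110 75 150 [6.00000e-03 3.70000e-02 0.00000e+00 1.18323e+02] [ 0.18  0.66 -0.35  1.51 -1.04  1.52 -2.05]
110 75 165 [2.00000e-03 3.50000e-02 1.00000e+00 1.23255e+02] [ 0.06  0.66 -0.19  1.49 -1.11  1.58 -2.28]
110 75 180 [6.00e-03 3.50e-02 0.00e+00 1.25e+02] [-0.01  0.67 -0.1   1.47 -1.16  1.61 -2.53]
110 80 150 [4.00000e-03 4.10000e-02 1.00000e+00 1.22801e+02] [ 0.22  0.71 -0.39  1.51 -1.07  1.56 -2.02]
110 80 165 [2.00000e-03 3.80000e-02 1.00000e+00 1.28103e+02] [ 0.11  0.71 -0.24  1.49 -1.14  1.61 -2.26]
110 80 180 [1.5e-02 3.7e-02 0.0e+00 1.3e+02] [ 0.1   0.72 -0.23  1.47 -1.15  1.61 -2.52]
```

Request:
{"op": "jog_arm", "data": {
  "plan": [
    [-0.02,-0.03,0.01,1,43,-10,1],
    [-0.04,-0.06,0.02,2,86,-19,1],
    [-0.05,-0.09,0.03,3,130,-28,1],
    [-0.07,-0.12,0.035,4,173,-38,1],
    [-0.05,-0.08,0.01,-20,204,-41,1],
    [-0.03,-0.03,-0.02,-44,235,-44,1],
    [-0.01,0.01,-0.04,-68,266,-47,1],
    [0.01,0.05,-0.06,-92,297,-50,1],
    [0.01,0.05,-0.06,-92,297,-50,1]
  ]
}}

```text
time: 3.95
ee_pos: [0.4563, -0.325, 0.1914]
eef_rot: [0.916, 0.133, 0.374, -0.055]
ft_force: [0.7, -0.2, -0.7]
width: 0.0872
grip_force: 0.0
```

```bash
python3 - <<'E'
from w import *
from bench import camera
Rg=tool(45,15);z=Rg.apply([0,0,1]);g=np.array([.517,-.3175,.073])+.019*z
way([(g-.12*z,Rg),(g-.04*z,Rg),(g,Rg)])
c=camera("wrist");cv2.imwrite("pics/w1.png",c["image"][:,:,::-1])
E
```

```text
start [ 0.456 -0.325  0.191] [ 0.58  0.03  0.44  2.06 -0.92  1.04  0.22]
row [-0.019, 0.01, 0.018] [-41.0, 8.0, 26.0] | d 48 1 err 0.0 [ 0.61  0.14  0.45  2.07 -1.03  1.01  0.36]
row [-0.019, 0.01, 0.018] [-40.0, 10.0, 106.0] | d 80 0 err 0.0 [ 0.58  0.27  0.37  2.08 -1.19  0.9   0.45]
row [-0.019, 0.01, 0.018] [-40.0, 11.0, 146.0] | d 39 0 err 0.0 [ 0.69  0.33  0.2   2.06 -1.23  0.81  0.48]
```

View pics/w1.png

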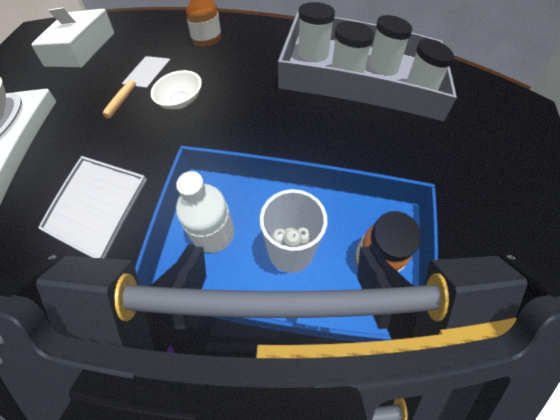

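The wrist view shows the cup at (293,230), lying between the open fingers at (185,290) and (375,285). The flask is at (205,220) and the jar at (392,245), both clear of the fingers.

Request:
{"op": "jog_arm", "data": {
  "plan": [
    [-0.02,0.01,0.02,-20,4,13,1],
    [-0.02,0.01,0.02,-41,8,26,1],
    [-0.02,0.01,0.02,-41,9,50,1],
    [-0.02,0.01,0.02,-40,9,75,1],
    [-0.02,0.01,0.02,-40,10,98,1],
    [-0.02,0.01,0.02,-40,10,112,1],
    [-0.02,0.01,0.02,-40,11,125,1],
    [-0.02,0.01,0.02,-40,11,136,1],
    [-0.02,0.01,0.02,-40,11,146,1],
    [-0.02,0.01,0.02,-40,11,146,1]
  ]
}}

```text
time: 5.0
ee_pos: [0.5348, -0.3084, 0.064]
eef_rot: [0.915, 0.123, 0.381, -0.051]
ft_force: [0.1, -0.3, -0.1]
width: 0.0872
grip_force: 0.0
```

```bash
python3 - <<'E'
from w import *
from bench import camera
Rg=tool(45,15);z=Rg.apply([0,0,1]);g=np.array([.517,-.3175,.073])+.019*z;print(g)
st();way([(g,Rg)])
c=camera("wrist");cv2.imwrite("pics/w2.png",c["image"][:,:,::-1]);print(np.round(c["mount"],3))
E
```

```text
[ 0.52997724 -0.31402276  0.05956497]
{'time': np.float64(5.0), 'joint_positions': array([ 0.614,  0.292,  0.26 ,  2.104, -1.253,  0.817,  0.492]), 'ee_pos': array([ 0.535, -0.308,  0.064]), 'eef_rot': array([ 0.915,  0.123,  0.381, -0.051]), 'ft_force': array([ 0.064, -0.334, -0.104]), 'width': np.float64(0.087), 'grip_force': np.float64(0.0)}
start [ 0.535 -0.308  0.064] [ 0.61  0.29  0.26  2.1  -1.25  0.82  0.49]
row [-0.003, -0.004, 0.004] [-7.0, 4.0, -1.0] | d 8 0 err 0.0 [ 0.69  0.33  0.2   2.06 -1.23  0.81  0.48]
[[-0.    -0.954 -0.298  0.082]
 [ 1.    -0.    -0.001  0.001]
 [ 0.    -0.298  0.954 -0.192]
 [ 0.     0.     0.     1.   ]]
```

View pics/w2.png

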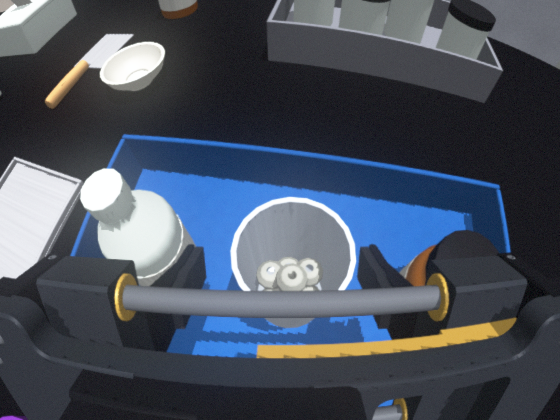

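The wrist view shows the cup rim centred at (294,258). The midpoint of the fingers is near x=282, so I need a few mm more along +y. Stones show at (290,272), inside the cup.

Request:
{"op": "jog_arm", "data": {
  "plan": [
    [0,0,0,-4,2,-1,1],
    [0,0,0,-7,4,-1,1],
    [0,0,0,-7,4,-1,1],
    [0,0,0,-7,4,-1,-1],
    [0,0,0,-7,4,-1,-1],
    [0,0,0,-7,4,-1,-1],
    [0,0,0,-7,4,-1,-1],
    [0,0,0,-7,4,-1,-1],
    [0,0,0,-7,4,-1,-1],
    [0,0,0,-7,4,-1,-1]
  ],
  "squeeze": 25
}}

```text
time: 6.05
ee_pos: [0.5294, -0.3158, 0.06]
eef_rot: [0.915, 0.122, 0.381, -0.05]
ft_force: [0.5, -0.8, 1.9]
width: 0.0621
grip_force: 24.8
```

```bash
python3 - <<'E'
from h import *
st()
s=status.read_state();Rt=R.from_quat(s["eef_rot"]);p=np.array(s["ee_pos"])
print("grasp pt",p-.019*Rt.apply([0,0,1]),"up in tool",Rt.inv().apply([0,0,120]))
E
```

```text
{'time': np.float64(6.05), 'joint_positions': array([ 0.638,  0.303,  0.254,  2.1  , -1.254,  0.823,  0.51 ]), 'ee_pos': array([ 0.529, -0.316,  0.06 ]), 'eef_rot': array([ 0.915,  0.122,  0.381, -0.05 ]), 'ft_force': array([ 0.465, -0.838,  1.896]), 'width': np.float64(0.062), 'grip_force': np.float64(24.781)}
grasp pt [ 0.51632955 -0.31929633  0.07337471] up in tool [ 85.15884998   0.2238775  -84.54537331]
```

Request:
{"op": "jog_arm", "data": {
  "plan": [
    [0,0,0,4,0,-4,-1],
    [0,0,0,10,0,-10,-1],
    [0,0,0,18,0,-18,-1],
    [0,0,0,28,0,-28,-1],
    [0,0,0,40,0,-40,-1],
    [0,0,0,54,0,-54,-1],
    [0,0,0,68,0,-68,-1],
    [0,0,0,82,0,-82,-1],
    [0,0,0,94,0,-94,-1],
    [0,0,0,102,0,-102,-1],
    [0,0,0,106,0,-106,-1],
    [0,0,0,106,0,-106,-1]
  ],
  "squeeze": 30
}}

```text
time: 7.25
ee_pos: [0.5288, -0.3155, 0.2103]
eef_rot: [0.915, 0.122, 0.381, -0.05]
ft_force: [0.8, 0.2, -2.2]
width: 0.062
grip_force: 29.8
```

```bash
cat > s3.py <<'E'
from w import *
import s2
s2.d=.027
ct=tool(45,15).inv().apply([0,0,1])
def pour(th,az,roll,ex):
    r=tool(th,az,roll);x=s2.pose(r,ct);G=x[0]+[0,0,ex];return (G+.019*r.apply([0,0,1]),r),x
E
python3 - <<'E'
from s3 import *
st()
for th,ro in((45,0),(55,20),(65,45),(75,70),(75,90),(75,105),(75,120),(75,135),(75,150),(75,165),(75,178)):
    (p,r),x=pour(th,100,ro,0);print(th,ro,p.round(3),"tilt",round(x[1],1),"low",round(x[2],3),x[3])
(p,r),x=pour(45,100,0,.05)
def cyl(rr,a,z):a=np.radians(a);return [rr*np.cos(a),rr*np.sin(a),z]
way([(cyl(.60,-15,.22),tool(45,30)),(cyl(.60,5,.25),tool(45,60)),(cyl(.60,18,.27),tool(45,80)),(p,r)],6)
E
```

```text
{'time': np.float64(7.25), 'joint_positions': array([ 0.582,  0.062,  0.298,  1.992, -0.943,  0.95 ,  0.094]), 'ee_pos': array([ 0.529, -0.316,  0.21 ]), 'eef_rot': array([ 0.915,  0.122,  0.381, -0.05 ]), 'ft_force': array([ 0.78 ,  0.214, -2.158]), 'width': np.float64(0.062), 'grip_force': np.float64(29.817)}
45 0 [0.572 0.327 0.124] tilt nan low 0.023 False
55 20 [0.52  0.358 0.138] tilt 18.2 low 0.026 True
65 45 [0.518 0.362 0.157] tilt 41.2 low 0.037 True
75 70 [0.522 0.363 0.178] tilt 65.4 low 0.042 True
75 90 [0.528 0.361 0.187] tilt 79.5 low 0.026 True
75 105 [0.534 0.36  0.192] tilt 89.6 low 0.027 False
75 120 [0.54  0.359 0.196] tilt 99.1 low 0.023 False
75 135 [0.548 0.358 0.199] tilt 107.5 low 0.013 False
75 150 [0.554 0.358 0.2  ] tilt 114.1 low 0 False
75 165 [0.561 0.358 0.201] tilt 118.5 low 0 False
75 178 [0.566 0.358 0.201] tilt 120.0 low 0 False
start [ 0.529 -0.316  0.21 ] [ 0.58  0.06  0.3   1.99 -0.94  0.95  0.09]
row [0.185, -0.004, -0.181] [71.0, -141.0, 57.0] | d 168 14 err 0.0 [ 0.44  0.03  0.16  1.99 -0.91  0.95  0.04]
row [0.556, -0.003, -0.551] [143.0, -337.0, 87.0] | d 210 29 err 0.0 [ 0.28  0.1   0.    1.85 -0.86  1.14  0.11]
row [0.803, -0.002, -0.797] [164.0, -472.0, 79.0] | d 137 20 err 0.0 [ 0.16  0.15 -0.11  1.75 -0.81  1.26  0.15]
row [1.05, -0.001, -1.044] [123.0, -609.0, 174.0] | d 171 20 err 0.0 [ 0.01  0.44 -0.23  1.6  -0.75  1.21  0.28]s2.py:14: RuntimeWarning: invalid value encountered in arccos
  return G,np.degrees(np.arccos(c[2])),low,col
```

Request:
{"op": "jog_arm", "data": {
  "plan": [
    [0.02,0,-0.02,8,-15,6,-1],
    [0.06,0,-0.06,22,-44,17,-1],
    [0.1,0,-0.1,38,-75,31,-1],
    [0.14,0,-0.14,55,-108,44,-1],
    [0.18,0,-0.18,71,-141,57,-1],
    [0.24,0,-0.24,84,-175,64,-1],
    [0.3,0,-0.3,96,-208,69,-1],
    [0.36,0,-0.36,108,-240,74,-1],
    [0.43,0,-0.43,120,-273,79,-1],
    [0.49,0,-0.49,132,-305,83,-1],
    [0.54,0,-0.54,141,-330,86,-1],
    [0.555,0,-0.555,143,-337,87,-1]
  ]
}}

```text
time: 8.45
ee_pos: [0.5973, 0.0566, 0.2498]
eef_rot: [0.797, 0.467, 0.332, -0.192]
ft_force: [0.2, 0.2, -2.0]
width: 0.0618
grip_force: 29.8
```

```bash
python3 - <<'E'
from s3 import *
st()
def cyl(rr,a,z):a=np.radians(a);return [rr*np.cos(a),rr*np.sin(a),z]
way([(cyl(.61,18,.27),tool(45,80)),pour(60,100,35,.09)[0]],6)
E
```

```text
{'time': np.float64(8.45), 'joint_positions': array([ 0.274,  0.092,  0.003,  1.866, -0.862,  1.135,  0.13 ]), 'ee_pos': array([0.597, 0.057, 0.25 ]), 'eef_rot': array([ 0.797,  0.467,  0.332, -0.192]), 'ft_force': array([ 0.219,  0.181, -1.976]), 'width': np.float64(0.062), 'grip_force': np.float64(29.827)}
start [0.597 0.057 0.25 ] [ 0.27  0.09  0.    1.87 -0.86  1.14  0.13]
row [0.242, -0.001, -0.236] [90.0, -80.0, 61.0] | d 134 19 err 0.0 [ 0.16  0.17 -0.11  1.72 -0.81  1.25  0.14]
row [0.595, 0.073, 0.176] [151.0, -219.0, 167.0] | d 184 31 err 0.0 [ 0.04  0.35 -0.22  1.74 -1.03  1.3  -0.17]
```

Request:
{"op": "jog_arm", "data": {
  "plan": [
    [0.03,0,-0.03,10,-9,7,-1],
    [0.08,0,-0.08,30,-27,20,-1],
    [0.13,0,-0.13,50,-45,34,-1],
    [0.19,0,-0.185,70,-62,48,-1],
    [0.24,0,-0.235,90,-80,61,-1],
    [0.3,0.01,-0.17,100,-103,78,-1],
    [0.36,0.02,-0.1,110,-126,96,-1],
    [0.42,0.04,-0.03,121,-150,114,-1],
    [0.48,0.05,0.04,131,-173,132,-1],
    [0.54,0.06,0.11,142,-198,150,-1],
    [0.58,0.07,0.16,149,-214,163,-1],
    [0.595,0.073,0.176,151,-219,167,-1]
  ]
}}

```text
time: 9.65
ee_pos: [0.5171, 0.3598, 0.237]
eef_rot: [0.731, 0.463, 0.191, -0.463]
ft_force: [-0.4, -0.9, -1.9]
width: 0.0617
grip_force: 29.8
```

```bash
python3 - <<'E'
from s3 import *
from bench import camera
st()
way([pour(70,100,65,.06)[0],pour(75,100,85,.045)[0],pour(75,100,105,.04)[0],pour(75,100,120,.035)[0],pour(75,100,135,.025)[0],pour(75,100,150,.015)[0],pour(75,100,168,.012)[0]],4)
c=camera("scene");cv2.imwrite("pics/s2.png",c["image"][:,:,::-1])
E
```

```text
{'time': np.float64(9.65), 'joint_positions': array([ 0.037,  0.36 , -0.209,  1.751, -1.037,  1.294, -0.154]), 'ee_pos': array([0.517, 0.36 , 0.237]), 'eef_rot': array([ 0.731,  0.463,  0.191, -0.463]), 'ft_force': array([-0.373, -0.894, -1.905]), 'width': np.float64(0.062), 'grip_force': np.float64(29.843)}
start [0.517 0.36  0.237] [ 0.04  0.36 -0.21  1.75 -1.04  1.29 -0.15]
row [0.135, 0.112, 0.518] [-1.0, 5.0, 4.0] | d 6 31 err 0.0 [ 0.06  0.45 -0.19  1.76 -1.18  1.37 -0.53]
row [0.233, 0.133, 0.863] [0.0, 11.0, 4.0] | d 6 20 err 0.0 [ 0.1   0.51 -0.21  1.76 -1.23  1.41 -0.81]
row [0.261, 0.094, 1.21] [5.0, 17.0, 0.0] | d 7 19 err 0.0 [ 0.09  0.52 -0.2   1.73 -1.23  1.42 -1.17]
row [0.279, 0.061, 1.47] [7.0, 23.0, -1.0] | d 6 14 err 0.0 [ 0.08  0.54 -0.19  1.72 -1.23  1.42 -1.44]
row [0.295, 0.025, 1.73] [5.0, 33.0, 1.0] | d 10 15 err 0.0 [ 0.08  0.56 -0.18  1.7  -1.23  1.43 -1.69]
row [0.309, -0.015, 1.99] [2.0, 43.0, 4.0] | d 10 15 err 0.0 [ 0.07  0.58 -0.17  1.68 -1.23  1.43 -1.95]
row [0.322, -0.067, 2.301] [4.0, 51.0, 3.0] | d 7 18 err 0.0 [ 0.06  0.6  -0.16  1.66 -1.23  1.43 -2.27]
```

View pics/s2.png

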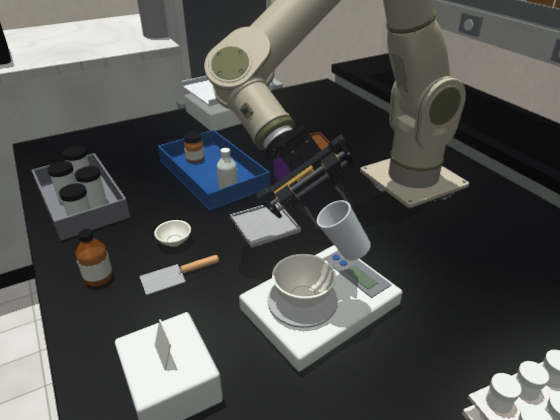

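The scene view shows the cup held at (345,230) beside the bowl at (303,283), tilted toward it. Nothing else has moved.

Request:
{"op": "jog_arm", "data": {
  "plan": [
    [0.03,0.03,0.12,0,1,1,-1],
    [0.07,0.06,0.25,0,2,2,-1],
    [0.1,0.08,0.38,-1,4,3,-1],
    [0.135,0.11,0.52,-1,5,4,-1],
    [0.17,0.12,0.63,0,7,4,-1],
    [0.2,0.125,0.75,0,9,4,-1],
    [0.23,0.13,0.86,0,11,4,-1],
    [0.24,0.125,0.95,1,12,3,-1],
    [0.245,0.115,1.03,2,14,2,-1],
    [0.25,0.105,1.11,4,15,1,-1],
    [0.255,0.1,1.16,5,16,0,-1],
    [0.26,0.094,1.21,5,17,0,-1]
  ]
}}

```text
time: 10.9
ee_pos: [0.5377, 0.3556, 0.2336]
eef_rot: [0.794, -0.036, -0.127, -0.593]
ft_force: [-0.8, -0.1, -1.4]
width: 0.062
grip_force: 29.7
```

```bash
python3 - <<'E'
from s3 import *
from bench import camera
st()
way([pour(75,100,120,.035)[0],pour(75,100,135,.025)[0],pour(75,100,150,.015)[0],pour(75,100,168,.012)[0]],4)
c=camera("scene");cv2.imwrite("pics/s3.png",cv2.resize(c["image"][100:340,180:460,::-1],(700,600)))
E
```

```text
{'time': np.float64(10.9), 'joint_positions': array([ 0.089,  0.524, -0.188,  1.743, -1.232,  1.415, -1.158]), 'ee_pos': array([0.538, 0.356, 0.234]), 'eef_rot': array([ 0.794, -0.036, -0.127, -0.593]), 'ft_force': array([-0.801, -0.095, -1.41 ]), 'width': np.float64(0.062), 'grip_force': np.float64(29.745)}
start [0.538 0.356 0.234] [ 0.09  0.52 -0.19  1.74 -1.23  1.41 -1.16]
row [0.001, -0.01, 0.265] [4.0, 1.0, 4.0] | d 5 15 err 0.0 [ 0.08  0.54 -0.19  1.72 -1.23  1.42 -1.44]
row [-0.0, -0.01, 0.527] [12.0, 6.0, 4.0] | d 10 15 err 0.0 [ 0.08  0.56 -0.18  1.7  -1.23  1.43 -1.69]
row [-0.001, -0.01, 0.789] [21.0, 13.0, 4.0] | d 10 15 err 0.0 [ 0.07  0.58 -0.17  1.68 -1.23  1.43 -1.95]
row [-0.003, -0.01, 1.103] [29.0, 14.0, 3.0] | d 7 18 err 0.0 [ 0.06  0.6  -0.16  1.66 -1.23  1.43 -2.27]
```

View pics/s3.png

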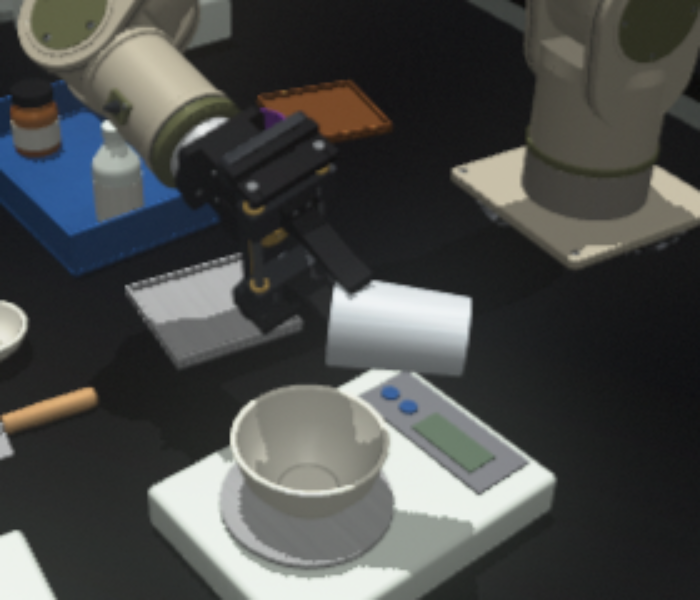

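The zoomed scene view shows the cup lying about level at (400,325), with its lip near (335,345) just above and short of the bowl's centre (310,430). No stones are out yet and the bowl hasn't moved.

Request:
{"op": "jog_arm", "data": {
  "plan": [
    [0,-0.01,0.05,1,0,1,-1],
    [0,-0.01,0.11,2,0,2,-1],
    [0,-0.01,0.16,3,1,3,-1],
    [0,-0.01,0.21,4,1,4,-1],
    [0,-0.01,0.26,4,1,4,-1],
    [0,-0.01,0.31,6,2,4,-1],
    [0,-0.01,0.36,7,3,4,-1],
    [0,-0.01,0.41,9,4,4,-1],
    [0,-0.01,0.47,11,5,4,-1],
    [0,-0.01,0.53,12,6,4,-1],
    [0,-0.01,0.53,12,6,4,-1],
    [0,-0.01,0.53,12,6,4,-1]
  ]
}}

```text
time: 12.15
ee_pos: [0.5467, 0.3593, 0.2237]
eef_rot: [0.756, -0.239, -0.282, -0.54]
ft_force: [0.8, 0.4, -0.6]
width: 0.0616
grip_force: 29.7
```

```bash
python3 - <<'E'
from s3 import *
from bench import camera
st()
way([pour(75,100,150,.015)[0],pour(75,100,168,.012)[0]],4)
c=camera("top");cv2.imwrite("pics/t3.png",cv2.resize(c["image"][80:280,60:340,::-1],(784,560)))
E
```

```text
{'time': np.float64(12.15), 'joint_positions': array([ 0.067,  0.562, -0.169,  1.712, -1.237,  1.423, -1.676]), 'ee_pos': array([0.547, 0.359, 0.224]), 'eef_rot': array([ 0.756, -0.239, -0.282, -0.54 ]), 'ft_force': array([ 0.814,  0.353, -0.557]), 'width': np.float64(0.062), 'grip_force': np.float64(29.733)}
start [0.547 0.359 0.224] [ 0.07  0.56 -0.17  1.71 -1.24  1.42 -1.68]
row [-0.0, 0.001, 0.261] [11.0, 1.0, -1.0] | d 11 14 err 0.0 [ 0.07  0.58 -0.17  1.68 -1.23  1.43 -1.95]
row [-0.0, 0.002, 0.575] [18.0, -2.0, -2.0] | d 7 18 err 0.0 [ 0.06  0.6  -0.16  1.66 -1.23  1.43 -2.27]
```

View pics/t3.png

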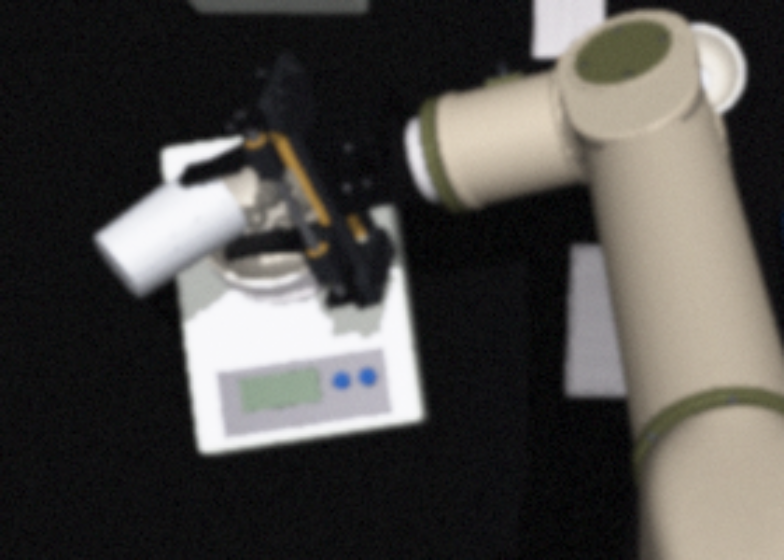

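The top crop shows the mouth over the bowl near (240,205), with stones visible in the bowl around (270,205). The wrist load has dropped by more than 1 N, so I'll finish the tilt.

Request:
{"op": "jog_arm", "data": {
  "plan": [
    [0,0,0.09,4,0,0,-1],
    [0,0,0.18,8,1,-1,-1],
    [0,0,0.26,11,1,-1,-1],
    [0,0,0.36,13,0,-1,-1],
    [0,0,0.46,16,-1,-2,-1],
    [0,0,0.57,18,-2,-2,-1],
    [0,0,0.57,18,-2,-2,-1],
    [0,0,0.5,18,-2,-2,-1],
    [0,0,0.57,18,-2,-2,-1],
    [0,0,0.5,18,-2,-2,-1],
    [0,0,0.57,18,-2,-2,-1],
    [0,0,0.57,18,-2,-2,-1]
  ]
}}

```text
time: 13.4
ee_pos: [0.561, 0.3572, 0.2128]
eef_rot: [0.658, -0.442, -0.423, -0.439]
ft_force: [-0.4, 1.5, -1.0]
width: 0.0619
grip_force: 29.7
```

```bash
python3 - <<'E'
from s3 import *
st()
def cyl(rr,a,z):a=np.radians(a);return [rr*np.cos(a),rr*np.sin(a),z]
way([pour(75,100,105,.04)[0],pour(65,100,50,.075)[0],pour(60,100,35,.09)[0],(cyl(.61,18,.27),tool(45,80))],5)
E
```

```text
{'time': np.float64(13.4), 'joint_positions': array([ 0.053,  0.601, -0.148,  1.675, -1.238,  1.432, -2.242]), 'ee_pos': array([0.561, 0.357, 0.213]), 'eef_rot': array([ 0.658, -0.442, -0.423, -0.439]), 'ft_force': array([-0.404,  1.492, -1.042]), 'width': np.float64(0.062), 'grip_force': np.float64(29.717)}
start [0.561 0.357 0.213] [ 0.05  0.6  -0.15  1.68 -1.24  1.43 -2.24]
row [-0.0, 0.002, -1.095] [-26.0, 22.0, 2.0] | d 33 62 err 0.0 [ 0.13  0.53 -0.25  1.73 -1.21  1.4  -1.18]
row [-0.2, 0.07, -2.049] [-33.0, 36.0, 6.0] | d 16 55 err 0.0 [ 0.14  0.4  -0.31  1.76 -1.07  1.3  -0.36]
row [-0.326, 0.067, -2.301] [-36.0, 36.0, 3.0] | d 4 15 err 0.0 [ 0.13  0.36 -0.32  1.74 -1.    1.28 -0.18]
row [-0.761, 0.346, -2.635] [-14.0, 8.0, -178.0] | d 184 31 err 0.0 [ 0.25  0.17 -0.22  1.72 -0.79  1.24  0.13]
```

Request:
{"op": "jog_arm", "data": {
  "plan": [
    [0,0,-0.13,-1,2,-5,-1],
    [0,0,-0.27,-4,4,-5,-1],
    [0,0,-0.41,-8,7,-4,-1],
    [0,0,-0.55,-12,10,-3,-1],
    [0,0,-0.69,-16,13,-2,-1],
    [0,0,-0.83,-20,17,0,-1],
    [0,0,-0.97,-23,20,1,-1],
    [0,0,-1.1,-26,22,2,-1],
    [-0.03,0.01,-1.24,-27,24,3,-1],
    [-0.06,0.02,-1.38,-28,26,4,-1],
    [-0.09,0.03,-1.52,-29,28,5,-1],
    [-0.12,0.04,-1.66,-30,30,5,-1]
  ]
}}

```text
time: 14.6
ee_pos: [0.524, 0.3617, 0.2338]
eef_rot: [0.799, 0.206, 0.029, -0.564]
ft_force: [0.3, 0.6, -0.4]
width: 0.0618
grip_force: 29.8
```

```bash
python3 - <<'E'
from s3 import *
st()
def cyl(rr,a,z):a=np.radians(a);return [rr*np.cos(a),rr*np.sin(a),z]
way([pour(60,100,35,.09)[0],(cyl(.61,18,.27),tool(45,80))],5)
E
```

```text
{'time': np.float64(14.6), 'joint_positions': array([ 0.139,  0.476, -0.293,  1.73 , -1.108,  1.349, -0.691]), 'ee_pos': array([0.524, 0.362, 0.234]), 'eef_rot': array([ 0.799,  0.206,  0.029, -0.564]), 'ft_force': array([ 0.304,  0.611, -0.421]), 'width': np.float64(0.062), 'grip_force': np.float64(29.778)}
start [0.524 0.362 0.234] [ 0.14  0.48 -0.29  1.73 -1.11  1.35 -0.69]
row [-0.139, -0.072, -0.643] [-6.0, -6.0, -2.0] | d 8 37 err 0.0 [ 0.14  0.36 -0.34  1.74 -0.99  1.28 -0.19]
row [-0.52, -0.149, -1.03] [10.0, 37.0, -182.0] | d 184 31 err 0.0 [ 0.26  0.17 -0.23  1.72 -0.79  1.24  0.13]
```

Request:
{"op": "jog_arm", "data": {
  "plan": [
    [-0.03,-0.015,-0.13,-1,-1,0,-1],
    [-0.06,-0.03,-0.26,-2,-2,-1,-1],
    [-0.08,-0.045,-0.39,-4,-4,-1,-1],
    [-0.11,-0.06,-0.52,-5,-5,-2,-1],
    [-0.14,-0.07,-0.64,-6,-6,-2,-1],
    [-0.19,-0.08,-0.7,-4,0,-24,-1],
    [-0.25,-0.095,-0.76,-1,7,-52,-1],
    [-0.31,-0.11,-0.83,2,14,-84,-1],
    [-0.38,-0.12,-0.9,4,21,-116,-1],
    [-0.44,-0.135,-0.96,7,29,-148,-1],
    [-0.52,-0.15,-1.03,10,37,-182,-1],
    [-0.52,-0.15,-1.03,10,37,-182,-1]
  ]
}}

```text
time: 15.8
ee_pos: [0.5821, 0.1838, 0.2711]
eef_rot: [0.71, 0.593, 0.292, -0.243]
ft_force: [-0.2, 0.7, -0.4]
width: 0.0615
grip_force: 29.8
```

```bash
python3 - <<'E'
from s3 import *
from bench import camera
st()
c=camera("top");np.savez("t4.npz",**c)
a=cv2.resize(c["image"][110:210,110:210,::-1],(400,400));d=camera("scene");b=cv2.resize(d["image"][230:330,250:350,::-1],(400,400));cv2.imwrite("pics/b4.png",np.hstack([a,b]))
tr=np.array([.496,-.011])
for thp,azp in((45,35),(45,45),(40,40),(45,55)):
  Rt=tool(thp,azp);Rt2=Rt*(tool(45,15).inv()*tool(45,15));z=Rt.apply([0,0,1]);g=np.r_[tr,.0725]+.019*z;print(thp,azp)
  way([([.55,.08,.24],Rt),(g+[0,0,.1],Rt),(g,Rt),(g-.1*z,Rt)],6)
E
```

```text
{'time': np.float64(15.8), 'joint_positions': array([ 0.274,  0.178, -0.233,  1.721, -0.783,  1.24 ,  0.131]), 'ee_pos': array([0.582, 0.184, 0.271]), 'eef_rot': array([ 0.71 ,  0.593,  0.292, -0.243]), 'ft_force': array([-0.158,  0.75 , -0.365]), 'width': np.float64(0.062), 'grip_force': np.float64(29.783)}
45 35
start [0.58  0.188 0.27 ] [ 0.27  0.18 -0.24  1.72 -0.78  1.24  0.13]
row [-0.558, 0.006, 0.549] [-100.0, -10.0, -57.0] | d 115 44 err 0.0 [ 0.36 -0.26 -0.23  2.21 -0.87  0.75 -0.31]
row [-0.558, 0.006, 0.549] [-221.0, -37.0, -63.0] | d 123 0 err 0.0 [ 0.41 -0.18 -0.04  2.33 -1.01  0.78  0.09]
row [-0.558, 0.006, 0.549] [-291.0, -37.0, 8.0] | d 100 0 err 4.26 [ 1.77  0.22 -1.43  2.38 -1.03  0.5   0.3 ]
row [-0.558, 0.006, 0.549] [-277.0, -87.0, -77.0] | d 100 0 err 7.46 [-0.41 -0.34  0.89  2.38 -0.67  0.73  0.  ]
45 45
start [0.58  0.188 0.27 ] [ 0.27  0.18 -0.24  1.72 -0.78  1.24  0.13]
row [-0.435, 0.005, 0.426] [-100.0, -10.0, -57.0] | d 115 34 err 0.0 [ 0.36 -0.17 -0.17  2.13 -0.89  0.89 -0.11]
row [-0.435, 0.005, 0.426] [-220.0, -39.0, -62.0] | d 123 0 err 0.0 [ 0.45 -
[... 604 characters left out ...]
9.0] | d 99 0 err 0.0 [ 0.41  0.06 -0.06  2.33 -1.08  0.68  0.33]
row [-0.475, -0.078, 0.509] [-273.0, -80.0, -80.0] | d 99 0 err 0.0 [ 0.49 -0.16  0.02  2.32 -0.86  0.91  0.17]
45 55
start [0.58  0.188 0.27 ] [ 0.27  0.18 -0.24  1.72 -0.78  1.24  0.13]
row [-0.312, 0.005, 0.302] [-100.0, -10.0, -57.0] | d 115 24 err 0.0 [ 0.38 -0.07 -0.14  2.04 -0.88  1.03  0.05]
row [-0.312, 0.005, 0.302] [-219.0, -41.0, -61.0] | d 122 0 err 0.0 [ 0.48  0.02 -0.02  2.14 -0.93  1.06  0.36]
row [-0.312, 0.005, 0.302] [-289.0, -40.0, 10.0] | d 100 0 err 0.0 [ 0.49  0.21 -0.04  2.2  -1.06  0.92  0.6 ]
row [-0.312, 0.005, 0.302] [-285.0, -71.0, -85.0] | d 99 0 err 0.0 [ 0.58  0.07  0.05  2.16 -0.9   1.13  0.52]
```

View pics/b4.png

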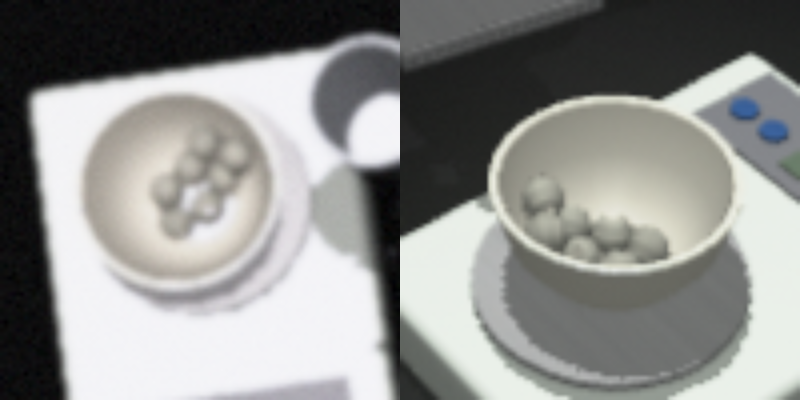

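In the left crop I count seven stones in the bowl, between (165,140) and (240,235). The right crop confirms they lie inside, and the bowl is still centred on the pan. Next the cup goes to the tray.

Request:
{"op": "jog_arm", "data": {
  "plan": [
    [-0.06,0,0.06,-15,-1,-9,-1],
    [-0.13,0,0.13,-40,-4,-23,-1],
    [-0.2,0,0.2,-65,-6,-37,-1],
    [-0.26,0,0.25,-85,-8,-48,-1],
    [-0.31,0.005,0.3,-105,-12,-57,-1],
    [-0.31,0.005,0.3,-130,-18,-58,-1],
    [-0.31,0.005,0.3,-155,-24,-59,-1],
    [-0.31,0.005,0.3,-180,-31,-60,-1],
    [-0.31,0.005,0.3,-205,-37,-61,-1],
    [-0.31,0.005,0.3,-219,-41,-61,-1],
    [-0.31,0.005,0.3,-219,-41,-61,-1]
  ]
}}

```text
time: 17.0
ee_pos: [0.5023, 0.0004, 0.1567]
eef_rot: [0.82, 0.427, 0.338, -0.179]
ft_force: [0.9, 0.1, -0.4]
width: 0.0617
grip_force: 29.8
```

```bash
python3 - <<'E'
from s3 import *
from bench import camera
st()
Rt=tool(45,55);z=Rt.apply([0,0,1]);g=np.r_[.496,-.011,.0724]+.019*z;print(g)
way([(g+[0,0,.03],Rt),(g+[0,0,.004],Rt)],6)
for n in("scene",):
    c=camera(n);cv2.imwrite("pics/s5.png",cv2.resize(c["image"][90:290,160:440,::-1],(784,560)))
E
```

```text
{'time': np.float64(17.0), 'joint_positions': array([ 0.492,  0.02 , -0.037,  2.157, -0.928,  1.059,  0.363]), 'ee_pos': array([0.502, 0.   , 0.157]), 'eef_rot': array([ 0.82 ,  0.427,  0.338, -0.179]), 'ft_force': array([ 0.901,  0.105, -0.356]), 'width': np.float64(0.062), 'grip_force': np.float64(29.789)}
[5.03706016e-01 5.33134145e-06 5.89649712e-02]
start [0.502 0.    0.157] [ 0.49  0.02 -0.04  2.16 -0.93  1.06  0.36]
row [-0.005, 0.001, -0.002] [-47.0, 2.0, 48.0] | d 67 0 err 0.0 [ 0.5   0.15 -0.04  2.19 -1.01  0.96  0.53]
row [-0.005, 0.001, -0.002] [-66.0, 2.0, 67.0] | d 25 0 err 0.0 [ 0.5   0.2  -0.05  2.2  -1.05  0.92  0.59]
```

View pics/s5.png

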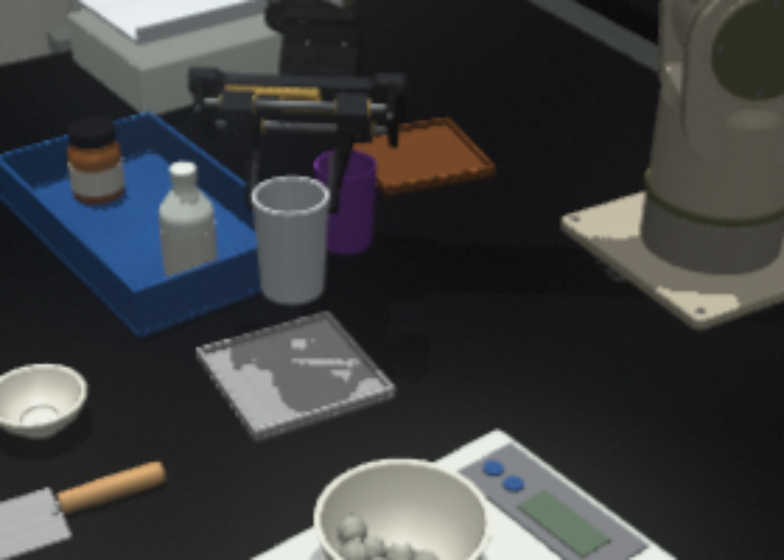

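The scene crop shows the empty cup upright at (292,240), above the tray (295,375).

Request:
{"op": "jog_arm", "data": {
  "plan": [
    [0,0,0,-10,1,10,-1],
    [0,0,0,-22,1,22,-1],
    [0,0,0,-34,2,35,-1],
    [0,0,0,-44,2,45,-1],
    [0,0,0,-52,2,53,-1],
    [0,0,0,-58,2,59,-1],
    [0,0,0,-62,2,63,-1],
    [0,0,0,-64,2,65,-1],
    [0,0,0,-66,2,67,-1],
    [0,0,0,-66,2,67,-1]
  ]
}}

```text
time: 18.05
ee_pos: [0.5054, -0.0005, 0.0644]
eef_rot: [0.82, 0.427, 0.339, -0.177]
ft_force: [-0.5, -0.1, -0.8]
width: 0.0617
grip_force: 29.8
```

Request:
{"op": "jog_arm", "data": {
  "plan": [
    [0,0,0,-0.7,0,0.7,-1],
    [0,0,0,-1.4,0,1.4,-1],
    [0,0,0,-2,0,2,-1],
    [0,0,0,-2,0,2,-1]
  ]
}}

```text
time: 18.45
ee_pos: [0.5053, -0.0005, 0.0616]
eef_rot: [0.82, 0.427, 0.339, -0.177]
ft_force: [-0.8, 0.5, -1.9]
width: 0.0618
grip_force: 29.8
```

Request:
{"op": "jog_arm", "data": {
  "plan": [
    [0,0,0,-0.5,0,0.5,-1],
    [0,0,0,-1,0,1,-1],
    [0,0,0,-1,0,1,-1]
  ]
}}

```text
time: 18.75
ee_pos: [0.5053, -0.0004, 0.0601]
eef_rot: [0.82, 0.427, 0.339, -0.177]
ft_force: [0.3, -0.2, -1.6]
width: 0.0618
grip_force: 29.8
```

Request:
{"op": "jog_arm", "data": {
  "plan": [
    [0,0,0,-0.4,0,0.4,-1],
    [0,0,0,-0.8,0,0.8,-1],
    [0,0,0,-0.8,0,0.8,-1]
  ]
}}

```text
time: 19.05
ee_pos: [0.5053, -0.0004, 0.059]
eef_rot: [0.82, 0.427, 0.339, -0.177]
ft_force: [-0.1, -0.8, -1.0]
width: 0.0618
grip_force: 29.8
```

Request:
{"op": "jog_arm", "data": {
  "plan": [
    [0,0,0,-0.4,0,0.4,-1],
    [0,0,0,-0.8,0,0.8,-1],
    [0,0,0,-0.8,0,0.8,-1]
  ]
}}

```text
time: 19.35
ee_pos: [0.5057, -0.0003, 0.0588]
eef_rot: [0.819, 0.427, 0.339, -0.178]
ft_force: [-3.2, -1.4, 6.5]
width: 0.062
grip_force: 29.7
```

Request:
{"op": "jog_arm", "data": {
  "plan": [
    [0,0,0,-0.4,0,0.4,-1],
    [0,0,0,-0.7,0,0.7,-1],
    [0,0,0,-0.7,0,0.7,-1]
  ]
}}

```text
time: 19.65
ee_pos: [0.5061, -0.0002, 0.0588]
eef_rot: [0.819, 0.427, 0.34, -0.178]
ft_force: [-6.9, -2.6, 16.0]
width: 0.062
grip_force: 29.7
```

The cup is touching the tray floor. I'll ease off, open the fingers and back out.

Request:
{"op": "jog_arm", "data": {
  "plan": [
    [0,0,0,0.5,0,-0.5,-1],
    [0,0,0,0.9,0,-0.9,-1],
    [0,0,0,0.9,0,-0.9,0.6],
    [0,0,0,0.9,0,-0.9,1],
    [0,0,0,0.9,0,-0.9,1],
    [0,0,0,0.9,0,-0.9,1],
    [0,0,0,0.9,0,-0.9,1],
    [0,0,0,0.9,0,-0.9,1]
  ]
}}

```text
time: 20.45
ee_pos: [0.5053, -0.0004, 0.0581]
eef_rot: [0.82, 0.427, 0.339, -0.177]
ft_force: [-0.1, 0.2, 0.5]
width: 0.0869
grip_force: 0.0
```

Request:
{"op": "jog_arm", "data": {
  "plan": [
    [0,0,0,1,0,-6,1],
    [0,0,0,3,0,-16,1],
    [0,0,0,6,0,-30,1],
    [0,0,0,10,0,-46,1],
    [0,0,0,16,0,-64,1],
    [0,0,0,22,0,-82,1],
    [0,0,0,30,0,-100,1],
    [0,0,0,38,0,-110,1],
    [0,0,0,46,0,-116,1],
    [0,0,0,46,0,-116,1],
    [0,0,0,46,0,-116,1]
  ]
}}

```text
time: 21.55
ee_pos: [0.4771, -0.0407, 0.1725]
eef_rot: [0.82, 0.427, 0.338, -0.177]
ft_force: [0.5, 0.2, 0.2]
width: 0.0868
grip_force: 0.0
```

```bash
python3 - <<'E'
from h import *
from bench import camera
st()
for n in("top","scene"):
    c=camera(n);P=pts(c);m=(c["z_map"]>0)&(abs(P[...,0]-.496)<.06)&(abs(P[...,1]+.011)<.06)
    Q=P[m&(P[...,2]>.09)&(P[...,2]<.106)];print(n,len(Q),(Q.min(0)+Q.max(0))/2,Q[:,2].min(),np.percentile(Q[:,2],95))
cv2.imwrite("pics/s6.png",c["image"][:,:,::-1])
E
```

```text
{'time': np.float64(21.55), 'joint_positions': array([ 0.554,  0.   ,  0.019,  2.138, -0.88 ,  1.158,  0.4  ]), 'ee_pos': array([ 0.477, -0.041,  0.173]), 'eef_rot': array([ 0.82 ,  0.427,  0.338, -0.177]), 'ft_force': array([0.515, 0.222, 0.176]), 'width': np.float64(0.087), 'grip_force': np.float64(0.0)}
top 127 [ 0.49863904 -0.01040309  0.09748758] 0.09023533430169461 0.10250048317273731
scene 203 [ 0.49937697 -0.0116521   0.09657804] 0.09013739448631508 0.10141609814269557
```

View pics/s6.png

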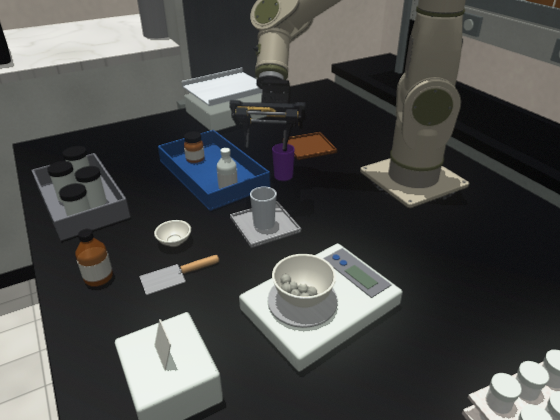

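The cup stands upright in the tray at (264,210), about 3 mm off centre. The stones are in the bowl at (300,285), the gripper is clear, and everything else is where it was.

```bash
python3 -c "
from bench import order
print(order.close_job())"
```

```text
the job is handed in; nothing more can be done
None
```

All seven stones are in the bowl, the empty cup stands upright about 3 mm off the tray's centre, and I handed the job in at about 21.7 s; no verdict came back.

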